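# Stand the photo-strip frame on its folding leg

### The job

Two small wooden photo frames lie face down on sloped clear rests: one has a folding leg on its back, the other only a wall-hanging ring. Unfold the first frame's leg all the way, then lift that frame off its rest and stand it gently, right way up, on a clear part of the bare desk, so that it leans back on its opened leg by itself. Leave the other frame lying on its rest.

Things in the scene. Friction and masses are not known exactly. Their poses are not given: they have to be found in the camera images.
- frame: Wooden frame with folding leg, 120 mm tall (x), 56 wide (y), 14 thick (z), 0.2 kg. Origin: centre of its picture face. +x to its top edge, z out of its back. It starts face down on a 45 deg slope, top edge up and towards the robot, origin 60 mm up. The upper 40 mm overhangs the rest: grip its sides there. Opened, it stands on its lower back edge (x -60, z 14) and the leg's tip, 20 deg back.
- leg (a joint): Leg angle, rad: 0 folded flat on the back, 0.733 (42 deg) fully open, at its stop; lightly stiff (0.012 N m), stays where left. Hinge axis along the frame's y at x +20, z 16.5 mm; the leg (79 mm long, 24 wide, 5 thick) points to the lower edge when folded. It opens by lifting the tip off the back, out and towards the top edge (positive turn about the frame's +y).
- leg_tab (a point): Centre of the pull tab near the leg's tip: a wooden block 12 mm wide (along the hinge axis), 10 along the leg, standing 18 proud of the leg (this point is 9 above the leg's outer surface). With the leg folded it is at x -46, y 0, z 28 mm of the frame: 66 mm from the hinge axis along the leg and 11.5 out. It turns with the leg; axes: x to the hinge, y the hinge axis, z out.
- wall_frame: Bystander: a frame of the same size and wood, lying face down on a like rest about 0.3 m to the other's side, with only a small flat hanging ring on its back and no leg. Origin and axes as for the other frame. The desk between the two rests (some 0.2 m) is clear. To be left alone.
Not all that is in view belongs to the job. Leave any purple or red look-alike of the frame alone.

How it is judged:
On the way, in this order (a step that is already met when the one before it is completed fails the run):
1. the leg is unfolded (value of joint leg above 0.55 rad), for 0.2 s.
2. the frame is raised past upright, top upwards, with its leg open (value of joint leg above 0.55 rad and angle between frame's own x axis and vertical below 0.6 rad and angle between frame's own z axis and vertical above 1.7 rad), for 0.2 s.
At the end, for the whole second after the job is handed in: The frame stands at rest on the desk on its lower edge and its leg, the leg open at least 0.55 rad, its top upwards and leaning back 7 to 34 degrees from vertical, its origin 50 to 72 mm above the desk; the other frame is within 30 mm of where it was (all of step 2 and height (world z) of frame between 0.05 and 0.072 m and linear speed of frame below 0.03 m/s and angular speed of frame below 0.2 rad/s and distance of wall_frame from where it was at the start of the episode below 0.03 m); the robot touches nothing.
It fails at once if the wall frame is moved more than 30 mm (distance of wall_frame from where it was at the start of the episode above 0.03 m).
It fails at once if the frame is dropped, flung or falls over (faster than 0.9 m/s) (linear speed of frame above 0.9 m/s).
It also fails if it takes over 61 s, if anything falls off the work surface, if the arm or the gripper's body presses on something with over 40 N, if the wrist force passes 120 N, or if a joint passes its speed limit or range.

### The arm

A 7-joint arm with a two-finger parallel gripper is mounted at the origin on the work surface. World frame = base frame: x ahead of the robot, y to its left, z up, the work surface at z = 0. Lengths are in m, angles in rad, forces in N, time in s.
With the tool pointing down it reaches from about 0.425 to 0.95 m from the base axis. Payload 4.7 kg.
Tool frame: the origin (TCP) lies at the very end of the fingers, on their centre line; the grasp point (between the pads) lies env.pinch_z behind it (env.pinch_z is the distance from the TCP to the grasp point, in m); z points along the fingers, y is the line along which they close (so a half turn about z gives the same grasp; the last joint's range is limited). The gripper opens to 87 mm and grips with 3 to 60 N. Pads are 19 mm wide; open, the fingers measure 117 mm over their backs; the gripper's body (75 mm by 190 mm) begins 51 mm behind the grasp point.
Start: joints at [-1.279, 0.469, -0.049, 1.532, 0.024, 1.141, -0.082], TCP at [0.213, 0.641, 0.223] pointing down, gripper open.
Joint ranges: [-2.59, 2.59], [-0.33, 1.99], [-1.39, 1.29], [0.1, 2.45], [-1.04, 4.18], [0.21, 1.99], [-2.66, 2.66]. Speed limits (rad/s): [2.57, 2.57, 3.14, 3.14, 3.14, 3.14, 3.14].

### API

Orientations are given as a 3x3 rotation matrix whose columns are the frame's x, y, z axes.
In Python, from cell import read_state, optics, order, env gives the robot as it stands.
- The arm moves only by the tool arm_command, never from a script. Its argument "steps" is a list of rows, each a list of 7 numbers: the turn, a rotation vector about the tool's x, y, z in units of 6 degrees (1.0 is 6 degrees), then the shift along the tool's x, y, z in mm, then the closure, from 0 (fully open) to 1 (shut). A call has exactly 8 rows; each row shifts and turns the commanded pose from where the row before left it, along the tool's axes as they then stand; what a row does not reach is not made up. A row lasts 1/8 s, in which the tool goes at most 62.5 mm and 10.7 degrees, less where a joint would pass 70% of its speed; a pose out of reach is approached as far as the arm can. A call is refused whole if a number of a shift passes 62.5 or a number of a turn 1, either way. A call with a gripper value outside its range is refused whole. The fingers move at their own pace and stop on an object; the grip force is fixed at half the most. Time passes only in rows, so rows that do not move let the fingers close, or fill a call up. It gives the time, the measured TCP pose, the force, the opening and the grip force at its end, in the units of the state.
- read_state(): the state, without advancing time (a new reading comes with each control period).
- optics.get_image(name): name is "scene" or "top" or "wrist"; returns a dict with "pixels" (420x560x3 uint8, blue, green, red), "K" (3x3 intrinsics, pixels), "k1" (the pictures are not rectified: a ray, as slopes to the right and down, at radius r is drawn at 1 + k1 r^2 times it, then the intrinsics apply), "xyz" and "rotation" of the camera in the world. Camera axes: x right, y up, looking along -z (the intrinsics and any distortion apply to the point x, -y, -z); pixel columns grow to the right and rows downward; lengths in m; the calibration is good to about 2 mm. A picture is of the moment at which its call begins. There is no depth.
- order.hand_in(): hands the job in; it is judged then, once.
The state is a dict: "t": time; "joint_pos": joint angles; "joint_vel": joint speeds; "tau": joint torques, N m; "ee_pos": TCP position; "ee_rot": TCP orientation; "contact_force": force on the tool from outside, world axes, zero at the start; "moment": the same for the moment, N m; "width": finger opening in m; "gripper_force": force on a finger pad.
Only numpy, scipy, OpenCV 4.12 (cv2) and the standard library are available. Lean on these libraries where they do the work, as an engineer would, in place of code of your own. Each camera call takes 0.05 s, during which the arm holds its last target. There are 200 camera calls.

## Working session

There is one attempt and no reset: what is moved stays moved. The work goes in short steps, Python scripts to look and compute and a tool call to move; the robot and the scene stay as the last step left them, time stands still between calls to the robot, and variables do not carry over. Pictures are saved under pics/ and viewed, at most 10 in all, crops included, and the job is handed in when it is done.

Besides the shell and the picture viewer there is one more tool, called after ">>>" as name([rows], argument=value, ...), one row to a line, values as JSON. arm_command: Moves the arm, as the interface text tells. Its arguments: {"type":"object","properties":{"steps":{"type":"array","items":{"type":"array","items":{"type":"number"}}}},"required":["steps"]}

```bash
ls; mkdir -p pics; python3 - <<'E'
from cell import read_state, optics, order, env
import cv2,numpy as np
s=read_state();print(s['t'],s['ee_pos'],np.round(s['ee_rot'],3),env.pinch_z,s['width'])
for n in ['scene','top']:
    i=optics.get_image(n);cv2.imwrite(f'pics/{n}0.png',i['pixels']);print(n,i['K'],i['k1'],i['xyz'],np.round(i['rotation'],3))
E
```

```text
pics
0.0 [0.2126438  0.64000532 0.22149882] [[-0.949  0.315 -0.001]
 [ 0.315  0.949 -0.002]
 [-0.    -0.002 -1.   ]] 0.0187 0.08682509003697005
scene [[512.49975673   0.         278.14996052]
 [  0.         512.49975673 216.50116316]
 [  0.           0.           1.        ]] -0.1949306139571721 [1.06920562 0.40271892 0.88665741] [[-0.642 -0.595  0.484]
 [ 0.767 -0.484  0.421]
 [-0.016  0.641  0.767]]
top [[380.53499031   0.         285.86520437]
 [  0.         380.53499031 210.06038267]
 [  0.           0.           1.        ]] -0.08104224072013799 [ 0.44199446 -0.05976758  0.74541347] [[ 0.028  0.991 -0.131]
 [-1.     0.029  0.001]
 [ 0.005  0.131  0.991]]
```

View pics/scene0.png

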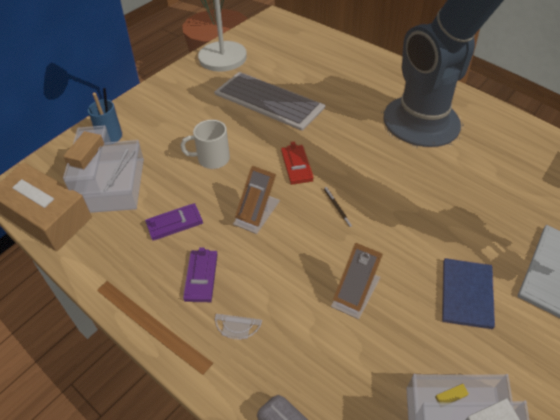

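View pics/top0.png

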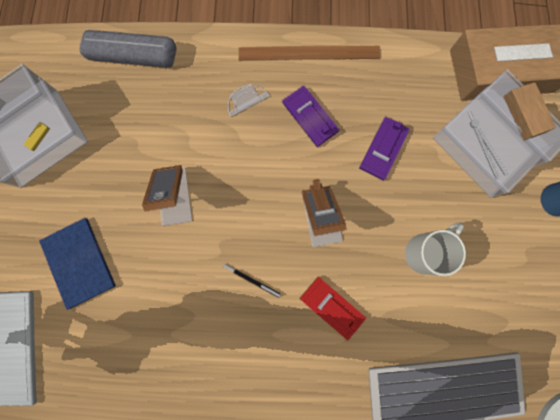

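The leg frame is the left brown one in the scene view at (257,197), and near (324,210) in the top view. The wall frame is at (360,275) in scene and (163,188) in top. Next I'll enlarge the leg frame.

```bash
python3 - <<'E'
import cv2,numpy as np
a=cv2.imread('pics/scene0.png')[155:240,215:300];b=cv2.imread('pics/top0.png')[170:255,280:365]
f=lambda x:cv2.resize(x,(400,400),interpolation=cv2.INTER_CUBIC)
cv2.imwrite('pics/crop0.png',np.hstack([f(a),f(b)]))
E
```

```text
(no output)
```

View pics/crop0.png

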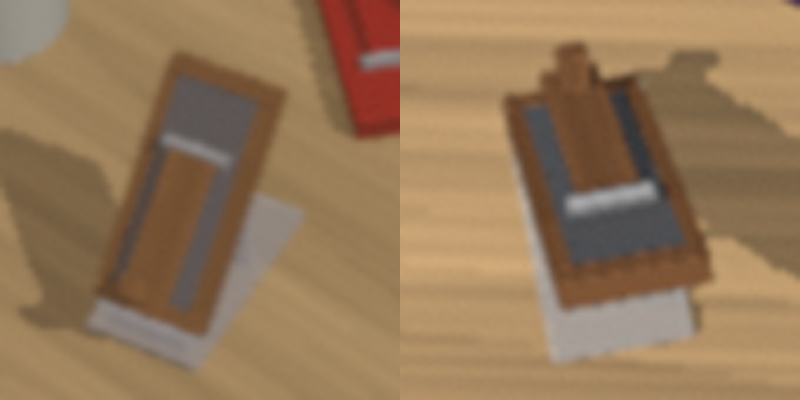

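```bash
cat > h.py <<'E'
import numpy as np, cv2
from scipy.optimize import least_squares
from scipy.spatial.transform import Rotation as R
def proj(c,P):
    q=(np.atleast_2d(P)-c['xyz'])@np.array(c['rotation']); a=q[:,0]/-q[:,2]; b=-q[:,1]/-q[:,2]
    k=1+c['k1']*(a*a+b*b); K=c['K']; return np.c_[K[0,0]*a*k+K[0,2],K[1,1]*b*k+K[1,2]]
def frame_R(yaw,sl=np.pi/4):   # yaw: heading h (lower edge direction); sl: angle of x axis above horizontal
    h=np.array([np.cos(yaw),np.sin(yaw),0]);u=np.array([0,0,1.])
    x=-h*np.cos(sl)+u*np.sin(sl); z=h*np.sin(sl)+u*np.cos(sl); return np.c_[x,np.cross(z,x),z]
def to_rows(s,Rt,pt):  # shift in tool axes (mm), turn (rotvec in tool axes, 6deg units)
    A=np.array(s['ee_rot']);return np.round((A.T@(np.array(pt)-s['ee_pos']))*1e3,1),np.round(np.degrees(R.from_matrix(A.T@Rt).as_rotvec())/6,2)
E
python3 - <<'E'
from h import *; from cell import optics,read_state
cs=optics.get_image('scene');ct=optics.get_image('top')
sc=400/85
S=np.array([[178,52],[286,93],[98,295],[208,333]])/sc+[215,155]
Sp=np.array([[60,28,14],[60,-28,14],[-60,28,14],[-60,-28,14]])/1e3
T=np.array([[105,97],[240,75],[168,308],[312,278]])/sc+[280,170]
Tp=np.array([[-60,-28,14],[-60,28,14],[60,-28,0],[60,28,0]])/1e3
def res(v,full=False):
    A=frame_R(v[2],v[4] if len(v)>3 else np.pi/4);o=np.r_[v[:2],v[3] if len(v)>3 else .06]
    return np.r_[(proj(cs,o+Sp@A.T)-S).ravel(),(proj(ct,o+Tp@A.T)-T).ravel()]
for v0 in ([.45,-.1,0],[.45,-.1,0,.06,.78]):
    r=least_squares(res,v0);print(np.round(r.x,4),np.round(r.fun.reshape(-1,2),1).tolist())
A=frame_R(r.x[2]);print(A)
E
```

```text
[ 0.5307 -0.1269  0.2235] [[-1.5, -1.6], [-1.5, -2.2], [-1.1, -1.1], [-2.1, -0.3], [-1.7, -0.2], [-1.9, -1.1], [-2.0, 1.0], [-0.4, 1.0]]
[ 0.53   -0.128   0.2179  0.0554  0.813 ] [[-1.8, -0.4], [-1.9, -0.9], [-0.9, -0.2], [-2.1, 0.7], [-1.1, 1.1], [-1.4, 0.4], [-1.8, 0.8], [-0.3, 1.0]]
[[-6.90380217e-01  2.16218206e-01  6.90380217e-01]
 [-1.52889360e-01 -9.76345066e-01  1.52889360e-01]
 [ 7.07106781e-01 -1.38777878e-17  7.07106781e-01]]
```

```bash
cat >> h.py <<'E'
def tool_R(yaw,t):   # tilt t: fingers point back to the robot by t from down; tool y = -frame y
    h=np.array([np.cos(yaw),np.sin(yaw),0]);z=-np.sin(t)*h-np.cos(t)*np.array([0,0,1.]); y=np.array([-h[1],h[0],0])
    return np.c_[np.cross(y,z),y,z]
O=np.array([.5307,-.1269,.06]);YAW=.2235
E
python3 - <<'E'
from h import *; from cell import read_state
s=read_state();A=frame_R(YAW);Rt=tool_R(YAW,np.radians(20))
p=O+A@[-.046,0,.027]; print(p,p-.1*Rt[:,2]); print(to_rows(s,Rt,p-.1*Rt[:,2]))
# equivalent: first translation at present orientation, then turn
print(to_rows(s,tool_R(YAW,0),p-.1*Rt[:,2]))
E
```

```text
[ 0.58103492 -0.11545901  0.04656497] [ 0.61438625 -0.10787834  0.14053423]
(array([-617.1, -583.2,   82.1]), array([ 0.9 ,  3.25, -5.15]))
(array([-617.1, -583.2,   82.1]), array([-0.01, -0.  , -5.2 ]))
```

>>> arm_command([
  [0,0,0,-42,-40,0,0],
  [0,0,0,-42,-40,0,0],
  [0,0,0,-42,-40,0,0],
  [0,0,0,-42,-40,0,0],
  [0,0,0,-42,-40,0,0],
  [0,0,0,-42,-40,0,0],
  [0,0,0,-42,-40,0,0],
  [0,0,0,-42,-40,0,0],
])

```text
t: 1.2
ee_pos: [0.4314, 0.2292, 0.2227]
ee_rot: [[-0.949, 0.315, 0.0], [0.315, 0.949, 0.0], [-0.0, 0.001, -1.0]]
contact_force: [0.8, 0.3, -0.3]
width: 0.0867
gripper_force: 0.0
```

>>> arm_command([
  [0,0,0,-35,-33,0,0],
  [0,0,0,-35,-33,0,0],
  [0,0,0,-35,-33,0,0],
  [0,0,0,-35,-33,0,0],
  [0,0,0,-35,-33,0,0],
  [0,0,0,-35,-33,0,0],
  [0,0,0,-35,-33,0,0],
  [0,0,0,-35,-33,0,0],
])

```text
t: 2.2
ee_pos: [0.6138, -0.109, 0.2224]
ee_rot: [[-0.949, 0.315, -0.0], [0.315, 0.949, 0.0], [0.0, 0.0, -1.0]]
contact_force: [1.1, 0.2, 0.6]
width: 0.0872
gripper_force: 0.0
```

>>> arm_command([
  [0,0,-0.87,0,0,0,0],
  [0,0,-0.87,0,0,0,0],
  [0,0,-0.87,0,0,0,0],
  [0,0,-0.87,0,0,0,0],
  [0,0,-0.87,0,0,0,0],
  [0,0,-0.87,0,0,0,0],
  [0,0,0,0,0,0,0],
  [0,0,0,0,0,0,0],
])

```text
t: 3.2
ee_pos: [0.6132, -0.1079, 0.2224]
ee_rot: [[-0.975, -0.223, -0.0], [-0.223, 0.975, 0.0], [0.0, 0.0, -1.0]]
contact_force: [0.4, -0.6, -0.2]
width: 0.0872
gripper_force: 0.0
```

>>> arm_command([
  [0,0.67,0,0,0,0,0],
  [0,0.67,0,0,0,0,0],
  [0,0.67,0,0,0,0,0],
  [0,0.67,0,0,0,0,0],
  [0,0.67,0,0,0,0,0],
  [0,0,0,0,0,0,0],
  [0,0,0,0,0,0,0],
  [0,0,0,0,0,0,0],
])

```text
t: 4.2
ee_pos: [0.6129, -0.1083, 0.2231]
ee_rot: [[-0.916, -0.223, -0.334], [-0.209, 0.975, -0.077], [0.343, -0.0, -0.939]]
contact_force: [0.8, 0.2, 0.5]
width: 0.087
gripper_force: 0.0
```

```bash
python3 - <<'E'
from h import *; from cell import read_state,optics
s=read_state();A=frame_R(YAW);Rt=tool_R(YAW,np.radians(20))
p=O+A@[-.046,0,.027]; print(s['t'],s['ee_pos'],s['joint_pos'],to_rows(s,Rt,p-.07*Rt[:,2]))
E
```

```text
4.2 [ 0.6128605  -0.10825319  0.22305109] [-0.11324358  0.5686023   0.26941887  1.43828783 -0.02136335  1.48024291
  1.94041871] (array([-2.98e+01,  1.00e-01,  1.07e+02]), array([-0.01, -0.01,  0.01]))
```

Orientation reached exactly. I'll move to 70 mm before the tab and look through the wrist camera.

>>> arm_command([
  [0,0,0,-6,0,20,0.3],
  [0,0,0,-6,0,20,0.3],
  [0,0,0,-6,0,20,0.3],
  [0,0,0,-6,0,20,0.3],
  [0,0,0,-6,0,20,0.3],
  [0,0,0,0,0,7,0.3],
  [0,0,0,0,0,0,0.3],
  [0,0,0,0,0,0,0.3],
])

```text
t: 5.2
ee_pos: [0.6055, -0.1099, 0.1126]
ee_rot: [[-0.916, -0.224, -0.333], [-0.21, 0.975, -0.077], [0.342, -0.0, -0.94]]
contact_force: [-1.0, -0.4, 0.9]
width: 0.0611
gripper_force: 0.0
```

```bash
python3 - <<'E'
from h import *; from cell import read_state,optics
s=read_state();print(s['ee_pos'],s['width'])
c=optics.get_image('wrist');im=c['pixels'].copy();A=frame_R(YAW)
P=np.array([[-60,28,14],[-60,-28,14],[60,28,14],[60,-28,14],[-51,6,37],[-51,-6,37],[-41,6,37],[-41,-6,37]])/1e3
q=proj(c,O+P@A.T);print(np.round(q,1).tolist(),c['xyz'])
for a in q: cv2.circle(im,(int(a[0]),int(a[1])),3,(0,255,0),1)
cv2.imwrite('pics/w1.png',im)
E
```

```text
[ 0.60547991 -0.10993946  0.11259414] 0.06112857572870865
[[239.0, 219.7], [319.0, 219.9], [221.6, 41.2], [335.5, 41.5], [269.3, 234.1], [288.2, 234.1], [269.0, 222.7], [288.4, 222.8]] [ 0.58988325 -0.11197975  0.29082418]
```

View pics/w1.png

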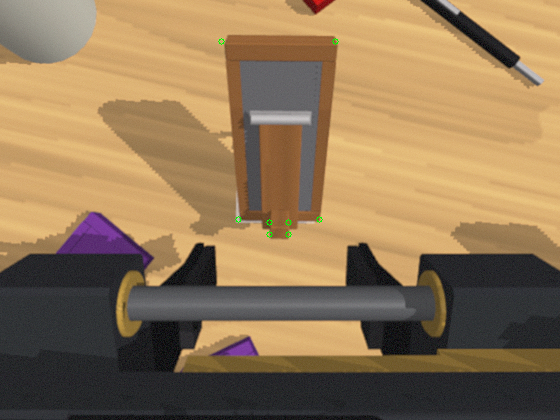

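The wrist view shows the tab at (280,229), which fits the prediction to within about 1 mm, and the tab is centred between the fingers. I'll advance and pinch it.

>>> arm_command([
  [0,0,0,0,0,15,0.5],
  [0,0,0,0,0,15,0.5],
  [0,0,0,0,0,12,0.5],
  [0,0,0,0,0,12,0.5],
  [0,0,0,0,0,9,0.5],
  [0,0,0,0,0,6,0.5],
  [0,0,0,0,0,0,0.5],
  [0,0,0,0,0,0,0.5],
])

```text
t: 6.25
ee_pos: [0.5822, -0.1151, 0.0472]
ee_rot: [[-0.916, -0.224, -0.334], [-0.21, 0.975, -0.077], [0.343, -0.0, -0.939]]
contact_force: [0.3, 0.4, -0.1]
width: 0.0434
gripper_force: 0.0
```

>>> arm_command([
  [0,0,0,0,0,0,0.65],
  [0,0,0,0,0,0,0.75],
  [0,0,0,0,0,0,0.82],
  [0,0,0,0,0,0,0.86],
  [0,0,0,0,0,0,0.9],
  [0,0,0,0,0,0,1],
  [0,0,0,0,0,0,1],
  [0,0,0,0,0,0,1],
])

```text
t: 7.25
ee_pos: [0.5819, -0.1153, 0.047]
ee_rot: [[-0.915, -0.224, -0.335], [-0.21, 0.975, -0.077], [0.343, -0.0, -0.939]]
contact_force: [0.7, -2.5, -0.1]
width: 0.0117
gripper_force: 30.0
```

```bash
python3 - <<'E'
from h import *; from cell import read_state
s=read_state();A=frame_R(YAW);print(s['width'],s['gripper_force'],s['contact_force'])
H=O+A@[.020,0,.0165]; r0=A.T@(s['ee_pos']-H); R0=np.array(s['ee_rot']);print('tcp rel hinge',r0*1e3)
# 8 equal rows for total angle
for tot in (38,):
    d=R.from_rotvec(np.radians(tot/8)*A[:,1]).as_matrix()
    p=s['ee_pos']-H; p1=d@p
    print(tot,'shift/row in tool',R0.T@(p1-p)*1e3,'turn',np.degrees(R.from_matrix(R0.T@d@R0).as_rotvec())/6)
E
```

```text
0.011691674456723648 29.994870383525267 [ 0.7086781  -2.48741832 -0.09948804]
tcp rel hinge [-6.63506224e+01  3.50131250e-02  1.14283662e+01]
38 shift/row in tool [-1.23368659 -0.00845364 -5.44198375] turn [ 0.0016584  -0.79166447  0.00085383]
```

>>> arm_command([
  [0,-0.4,0,-0.7,0,-2.7,1],
  [0,-0.4,0,-0.7,0,-2.7,1],
  [0,-0.4,0,-0.7,0,-2.7,1],
  [0,-0.4,0,-0.7,0,-2.7,1],
  [0,-0.4,0,-0.7,0,-2.7,1],
  [0,-0.4,0,-0.7,0,-2.7,1],
  [0,-0.4,0,-0.7,0,-2.7,1],
  [0,-0.4,0,-0.7,0,-2.7,1],
])

```text
t: 8.25
ee_pos: [0.5917, -0.1127, 0.067]
ee_rot: [[-0.975, -0.224, -0.013], [-0.224, 0.975, -0.003], [0.014, 0.0, -1.0]]
contact_force: [2.2, -0.1, -1.5]
width: 0.0111
gripper_force: 30.0
```

```bash
cat > chk.py <<'E'
from h import *; from cell import read_state,optics
s=read_state();A=frame_R(YAW);H=O+A@[.020,0,.0165];r=A.T@(s['ee_pos']-H)*1e3
a=np.degrees(np.arctan2(r[2],-r[0]))-9.77; print('angle',a,'radius',np.hypot(r[0],r[2]),s['contact_force'],s['width'])
c=optics.get_image('wrist');im=c['pixels'].copy()
P=np.array([[-60,28,14],[-60,-28,14],[60,28,14],[60,-28,14]])/1e3
for q in proj(c,O+P@A.T): cv2.circle(im,(int(q[0]),int(q[1])),3,(0,255,0),1)
c2=optics.get_image('scene')['pixels'][130:270,190:330]
import sys
cv2.imwrite(sys.argv[1],np.hstack([cv2.resize(im,(400,300)),cv2.resize(c2,(300,300),interpolation=cv2.INTER_CUBIC)]))
E
python3 chk.py pics/w2.png
```

```text
angle 19.11778818900917 radius 67.74829665454578 [ 2.19607132 -0.07807388 -1.533516  ] 0.011127913002222671
```

View pics/w2.png

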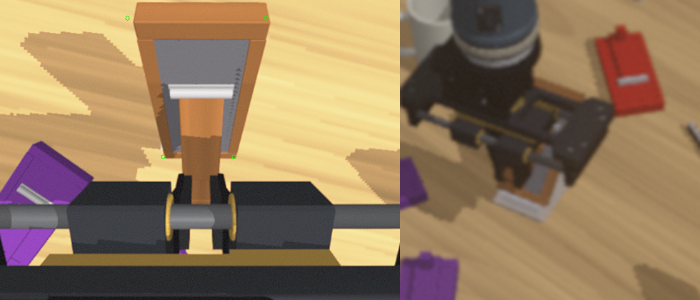

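The wrist view shows the leg rising with the pads and the frame still on its rest (corners at about (130,18) and (265,18)). I'll continue the arc.

>>> arm_command([
  [0,-0.4,0,-0.7,0,-2.7,1],
  [0,-0.4,0,-0.7,0,-2.7,1],
  [0,-0.4,0,-0.7,0,-2.7,1],
  [0,-0.4,0,-0.7,0,-2.7,1],
  [0,-0.4,0,-0.7,0,-2.7,1],
  [0,-0.4,0,-0.7,0,-2.7,1],
  [0,-0.4,0,-0.7,0,-2.7,1],
  [0,-0.4,0,-0.7,0,-2.7,1],
])

```text
t: 9.35
ee_pos: [0.5941, -0.1117, 0.0889]
ee_rot: [[-0.925, -0.224, 0.306], [-0.213, 0.974, 0.071], [-0.315, 0.001, -0.949]]
contact_force: [2.4, 0.4, -0.1]
width: 0.0117
gripper_force: 30.0
```

```bash
python3 chk.py pics/w3.png
```

```text
angle 37.80377222347967 radius 67.75970124422638 [ 2.35481237  0.41878063 -0.14518803] 0.011675356884682502
```

>>> arm_command([
  [0,-0.14,0,-0.3,0,-0.9,1],
  [0,-0.14,0,-0.3,0,-0.9,1],
  [0,-0.14,0,-0.3,0,-0.9,1],
  [0,-0.14,0,-0.3,0,-0.9,1],
  [0,0,0,0,0,0,1],
  [0,0,0,0,0,0,1],
  [0,0,0,0,0,0,0.8],
  [0,0,0,0,0,0,0.5],
])

```text
t: 10.45
ee_pos: [0.5938, -0.1124, 0.0926]
ee_rot: [[-0.906, -0.224, 0.36], [-0.208, 0.975, 0.083], [-0.369, -0.0, -0.929]]
contact_force: [0.1, -0.6, -0.7]
width: 0.0215
gripper_force: 0.0
```

>>> arm_command([
  [0,0,0,0,0,-4,0.3],
  [0,0,0,0,0,-8,0.1],
  [0,0,0,0,0,-18,0],
  [0,0,0,0,0,-30,0],
  [0,0,0,0,0,-30,0],
  [0,0,0,0,0,-30,0],
  [0,0,0,0,0,0,0],
  [0,0,0,0,0,0,0],
])

```text
t: 11.45
ee_pos: [0.5504, -0.122, 0.2043]
ee_rot: [[-0.906, -0.224, 0.36], [-0.208, 0.975, 0.083], [-0.369, 0.0, -0.929]]
contact_force: [-0.4, 0.1, -1.5]
width: 0.0863
gripper_force: 0.0
```

```bash
python3 - <<'E'
from h import *; from cell import read_state,optics
s=read_state();A=frame_R(YAW)
w=optics.get_image('wrist');im=w['pixels'].copy();sc=optics.get_image('scene');tp=optics.get_image('top')
def legpts(a):
    c,n=np.cos(a),np.sin(a);L=[]
    for x,y,z in [(-71,6,20.5),(-71,-6,20.5),(-61,6,20.5),(-61,-6,20.5)]: L.append([20+x*c+z*n,y,16.5-x*n+z*c])
    return L
P=np.array([[-60,28,14],[-60,-28,14],[60,28,14],[60,-28,14]]+legpts(.72))/1e3
out=[]
for c in (w,sc,tp):
    i=c['pixels'].copy();q=proj(c,O+P@A.T)
    for a in q: cv2.circle(i,(int(a[0]*1),int(a[1])),2,(0,255,0),-1)
    if c is not w:
        x,y=q.mean(0).astype(int);i=i[y-50:y+50,x-50:x+50]
    out.append(cv2.resize(i,(400,300) if c is w else (300,300),interpolation=cv2.INTER_CUBIC))
    if c is w: out[0]=cv2.resize(i,(560,420))[:300,80:480]
cv2.imwrite('pics/a4.png',np.hstack([out[0],cv2.resize(np.vstack(out[1:]),(200,400))[:300] if 0 else cv2.resize(out[2],(300,300))]))
# pregrasp: tool along -xf : tilt -45
Rt=tool_R(YAW,-np.pi/4);p=O+A@[.028,0,.007];print(s['t'],s['ee_pos'],p,'pre',to_rows(s,Rt,p-.12*Rt[:,2]))
E
```

```text
11.45 [ 0.55039597 -0.12204913  0.20433846] [ 0.51622009 -0.13019124  0.08474874] pre (array([ 1.243e+02, -1.000e-01, -1.200e+01]), array([ 0.01, -3.89,  0.02]))
```

View pics/a4.png

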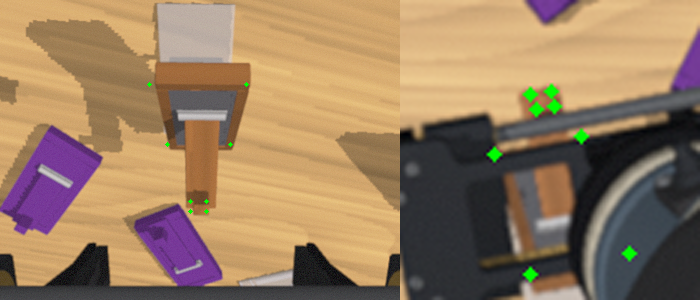

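The wrist view shows the leg open, with the tab at (200,205) matching the predicted 0.72 rad. The frame is still in place. Next I'll go to the pre-grasp along the frame's axis.

>>> arm_command([
  [0,0,0,25,0,-2,0],
  [0,0,0,25,0,-2,0],
  [0,0,0,25,0,-2,0],
  [0,0,0,25,0,-2,0],
  [0,0,0,24,0,-2,0],
  [0,-0.9,0,0,0,0,0],
  [0,-0.9,0,0,0,0,0],
  [0,-0.9,0,0,0,0,0],
])

```text
t: 12.6
ee_pos: [0.4299, -0.1501, 0.1532]
ee_rot: [[-0.883, -0.23, 0.409], [-0.205, 0.973, 0.104], [-0.422, 0.007, -0.906]]
contact_force: [-0.0, 0.1, -1.3]
width: 0.0871
gripper_force: 0.0
```

>>> arm_command([
  [0,-0.6,0,0,0,0,0],
  [0,-0.6,0,0,0,0,0],
  [0,0,0,0,0,0,0],
  [0,0,0,0,0,0,0],
  [0,0,0,0,0,0,0],
  [0,0,0,0,0,0,0],
  [0,0,0,0,0,0,0],
  [0,0,0,0,0,0,0],
])

```text
t: 13.6
ee_pos: [0.4288, -0.1501, 0.1493]
ee_rot: [[-0.848, -0.231, 0.477], [-0.196, 0.973, 0.122], [-0.492, 0.01, -0.871]]
contact_force: [-0.1, -0.1, 0.4]
width: 0.0869
gripper_force: 0.0
```

```bash
python3 - <<'E'
from h import *; from cell import read_state,optics
s=read_state();A=frame_R(YAW);Rt=tool_R(YAW,-np.pi/4);p=O+A@[.028,0,.007]
print(s['t'],s['ee_pos'],s['joint_pos'],to_rows(s,Rt,p))
c=optics.get_image('wrist');i=c['pixels'].copy()
P=np.array([[60,28,14],[60,-28,14],[60,28,0],[60,-28,0]])/1e3
for a in proj(c,O+P@A.T): cv2.circle(i,(int(a[0]),int(a[1])),2,(0,255,0),-1)
cv2.imwrite('pics/w5.png',i)
E
```

```text
13.6 [ 0.42876041 -0.15008763  0.14934263] [ 1.4817382   0.21399979 -1.08845439  2.34847731 -0.43205656  0.31483985
  2.62951776] (array([-46.3,  -1.4, 100.3]), array([ 0.13, -2.59,  0.02]))
```

View pics/w5.png

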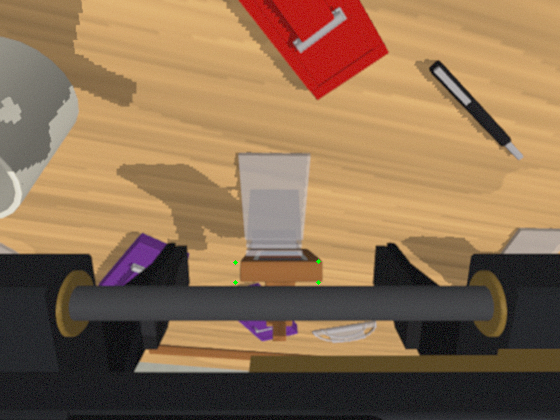

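The wrist view shows the frame's top edge at (280,265), as predicted. The arm, however, is at its wrist and elbow limits: tilt is only 29°, with j6 and j7 near their range ends. I'll fit a quick kinematic model from the logged poses to find a feasible grasp.

```bash
cat > kin.py <<'E'
from h import *
import itertools
D=[([-1.279,.469,-.049,1.532,.024,1.141,-.082],[.2126,.6400,.2215],[[-.949,.315,-.001],[.315,.949,-.002],[0,-.002,-1]]),
([-0.11324358,0.5686023,0.26941887,1.43828783,-0.02136335,1.48024291,1.94041871],[.61286,-.10825,.22305],[[-.916,-.223,-.334],[-.209,.975,-.077],[.343,0,-.939]]),
([1.4817382,0.21399979,-1.08845439,2.34847731,-0.43205656,0.31483985,2.62951776],[.42876,-.15009,.14934],[[-.848,-.231,.477],[-.196,.973,.122],[-.492,.01,-.871]])]
def fk(q,L,sg):
    # sg: signs of the 3 twist joints j1,j3,j5,j7 ; offsets L=h,L1,L2,T, e1,e2,w, yaw0, roll0
    h,L1,L2,T,e1,e2,w,y0,r0=L
    ry=lambda a:R.from_euler('y',a);rz=lambda a:R.from_euler('z',a)
    A=rz(sg[0]*q[0]+y0)*ry(q[1]);p=np.array([0,0,h])
    A=A*rz(sg[1]*q[2]);p=p+A.apply([e1,0,L1])
    A=A*ry(q[3]);p=p+A.apply([e2,0,0])
    A=A*rz(sg[2]*q[4]);p=p+A.apply([0,0,L2])
    A=A*ry(q[5]);p=p+A.apply([w,0,0])
    A=A*rz(sg[3]*q[6]+r0);p=p+A.apply([0,0,T])
    return p,A
def fit(free=9):
    best=None
    for sg in itertools.product([-1,1],repeat=4):
      for r00 in (0,np.pi/2,np.pi,-np.pi/2):
        def res(v):
            o=[]
            for q,p,M in D:
                a,A=fk(q,v,sg);o+=list(10*(a-p))+list((A.as_matrix()-np.array(M)).ravel())
            return np.r_[o,.02*v[4:8]]
        r=least_squares(res,[.35,.45,.45,.3,0,0,0,0,r00])
        if best is None or r.cost<best[0]: best=(r.cost,sg,r.x,r.fun)
    return best
if __name__=='__main__':
    b=fit();print(b[0],b[1],np.round(b[2],4),np.abs(b[3]).max())
E
python3 kin.py
```

```text
0.0017263295606874387 (-1, -1, -1, -1) [ 0.2422  0.5637  0.4858  0.2954 -0.0036  0.0288  0.0069 -0.064   1.5111] 0.031044385769468413
```

```bash
cat > plan.py <<'E'
from kin import *
_,SG,L,_=fit()
lo=np.array([-2.59,-.33,-1.39,.1,-1.04,.21,-2.66]);hi=np.array([2.59,1.99,1.29,2.45,4.18,1.99,2.66])
A0=frame_R(YAW)
def ik(p,M,flip,seeds):
    if flip: M=M@np.diag([-1,-1,1])
    best=(9,None)
    for q0 in seeds:
        def res(q):
            a,A=fk(q,L,SG);return np.r_[10*(a-p),(A.as_matrix()-M).ravel(),.003*(q-(lo+hi)/2)[[0,2,3,5,6]],.003*q[4]]
        r=least_squares(res,np.clip(q0,lo+.07,hi-.07),bounds=(lo+.06,hi-.06),max_nfev=80)
        e=np.abs(r.fun[:12]).max()
        if e<best[0]: best=(e,r.x)
    return best
seeds=[[0,.3,0,2,0,.8,1.7],[0,.3,0,2,0,.8,-1.2],[.9,.3,-.8,2.2,0,.5,1.5],[-.9,.3,.8,2.2,0,.5,-1.2],[-.9,.3,.8,2.2,0,.5,1.2],[.5,.6,.5,1.8,0,1.2,-1.5]]
def pose(o,A,tiltrel,back):  # grasp with tool at angle tiltrel (deg) from frame -x toward -z
    P=O*0+o+A@[.045,0,.007]; c,n=np.cos(tiltrel),np.sin(tiltrel)
    z=A@[-c,0,-n]; y=-A[:,1]; M=np.c_[np.cross(y,z),y,z]
    return P+(.0187-back)*z,M
if __name__=='__main__':
  for rel in (0,10,20,30):
    for flip in (0,1):
      o=[]
      for back in (0,.05): 
        e,q=ik(*pose(O,A0,np.radians(rel),back),flip,seeds);o.append((round(e,3),np.round(q,2).tolist()))
      print('grasp',rel,flip,o)
      for x,y in ((.55,.03),(.62,.03),(.5,.03)):
        for yaw in (0,):
          As=frame_R(yaw,np.radians(110));e,q=ik(*pose(np.array([x,y,.063]),As,np.radians(rel),0),flip,seeds);print('   place',x,y,round(e,3),np.round(q,2).tolist())
E
python3 plan.py
```

```text
grasp 0 0 [(np.float64(0.001), [1.42, 0.94, -1.33, 2.39, 2.21, 0.43, 0.22]), (np.float64(0.089), [1.47, 0.7, -1.33, 2.39, 1.91, 0.27, 0.38])]
   place 0.55 0.03 0.0 [0.19, 0.67, -0.44, 1.66, 0.23, 1.22, 1.25]
   place 0.62 0.03 0.0 [0.16, 0.76, -0.42, 1.48, 0.24, 1.31, 1.27]
   place 0.5 0.03 0.0 [0.21, 0.6, -0.44, 1.79, 0.21, 1.16, 1.25]
grasp 0 1 [(np.float64(0.15), [1.09, 0.5, -0.73, 2.24, -0.98, 0.27, 0.13]), (np.float64(0.108), [1.32, 0.43, -0.91, 2.31, -0.98, 0.27, 0.14])]
   place 0.55 0.03 0.0 [-0.35, 0.65, 0.35, 1.66, -0.21, 1.22, -1.49]
   place 0.62 0.03 0.0 [-0.32, 0.74, 0.34, 1.48, -0.22, 1.31, -1.49]
   place 0.5 0.03 0.0 [-0.37, 0.59, 0.35, 1.79, -0.2, 1.16, -1.5]
grasp 10 0 [(np.float64(0.0), [1.29, 0.69, -1.18, 2.32, 1.67, 0.27, 0.58]), (np.float64(0.009), [1.46, 0.61, -1.33, 2.33, 1.19, 0.27, 1.03])]
   place 0.55 0.03 0.0 [0.18, 0.75, -0.44, 1.56, 0.22, 1.42, 1.25]
   place 0.62 0.03 0.0 [0.15, 0.84, -0.42, 1.37, 0.23, 1.52, 1.27]
   place 0.5 0.03 0.0 [0.2, 0.69, -0.45, 1.69, 0.2, 1.35, 1.25]
grasp 10 1 [(np.float64(0.076), [0.76, 0.39, -0.42, 2.24, -0.98, 0.27, -
[... 936 characters left out ...]
6, -0.2, 1.53, -1.47]
grasp 30 0 [(np.float64(0.0), [0.89, 0.47, -0.77, 2.13, 0.45, 0.46, 1.62]), (np.float64(0.0), [0.86, 0.33, -0.69, 2.12, 0.15, 0.54, 1.9])]
   place 0.55 0.03 0.0 [0.17, 0.93, -0.47, 1.38, 0.2, 1.78, 1.23]
   place 0.62 0.03 0.0 [0.13, 1.02, -0.44, 1.16, 0.21, 1.89, 1.26]
   place 0.5 0.03 0.0 [0.2, 0.87, -0.48, 1.52, 0.19, 1.7, 1.22]
grasp 30 1 [(np.float64(0.0), [0.1, 0.37, 0.21, 2.13, -0.49, 0.47, -0.64]), (np.float64(0.0), [0.09, 0.27, 0.23, 2.12, -0.39, 0.57, -0.73])]
   place 0.55 0.03 0.0 [-0.33, 0.91, 0.38, 1.38, -0.21, 1.78, -1.46]
   place 0.62 0.03 0.0 [-0.28, 1.0, 0.36, 1.16, -0.22, 1.9, -1.48]
   place 0.5 0.03 0.0 [-0.35, 0.85, 0.38, 1.52, -0.2, 1.7, -1.45]
```

```bash
python3 - <<'E'
from plan import *; from cell import read_state
s=read_state()
for rel in (25,30):
  for b in (.07,0):
    p,M=pose(O+A0@[0,-.002,0],A0,np.radians(rel),b);print(rel,b,np.round(p,3),to_rows(s,M,p))
E
```

```text
25 0.07 [ 0.487 -0.135  0.145] (array([-50.3,   1.5,  33.4]), array([0.12, 1.58, 0.04]))
25 0 [ 0.51  -0.129  0.079] (array([-38.8,   0.7, 102.5]), array([0.12, 1.58, 0.04]))
30 0.07 [ 0.491 -0.134  0.146] (array([-54.7,   1.5,  34.4]), array([0.12, 2.41, 0.04]))
30 0 [ 0.509 -0.13   0.079] (array([-37.2,   0.7, 102.1]), array([0.12, 2.41, 0.04]))
```

>>> arm_command([
  [0.03,0.6,0,0,0,0,0],
  [0.03,0.6,0,0,0,0,0],
  [0.03,0.6,0,0,0,0,0],
  [0.03,0.6,0,0,0,0,0],
  [0,0,0,0,0,0,0],
  [0,0,0,0,0,0,0],
  [0,0,0,0,0,0,0],
  [0,0,0,0,0,0,0],
])

```text
t: 14.65
ee_pos: [0.4281, -0.1509, 0.1491]
ee_rot: [[-0.941, -0.224, 0.254], [-0.217, 0.975, 0.057], [-0.26, -0.001, -0.966]]
contact_force: [0.3, 0.2, 0.8]
width: 0.0871
gripper_force: 0.0
```

```bash
cat > go.py <<'E'
from plan import *; from cell import read_state
s=read_state();print(s['t'],s['joint_pos'])
for b in (.07,.0):
    p,M=pose(O+A0@[0,-.002,0],A0,np.radians(30),b);print(b,np.round(p,3),to_rows(s,M,p))
E
python3 go.py
```

```text
14.65 [ 1.04417977  0.17585311 -0.75958953  2.23024544 -0.01972166  0.55495673
  2.1186861 ]
0.07 [ 0.491 -0.134  0.146] (array([-62.3,   2.5,  19.6]), array([-0.01,  0.01,  0.03]))
0.0 [ 0.509 -0.13   0.079] (array([-62.2,   2.5,  89.6]), array([-0.01,  0.01,  0.03]))
```

Joints are comfortable again. I'll go to the pre-grasp and then advance.

>>> arm_command([
  [0,0,0,-21,0.8,0,0],
  [0,0,0,-21,0.8,0,0],
  [0,0,0,-20,0.9,0,0],
  [0,0,0,0,0,10,0],
  [0,0,0,0,0,10,0],
  [0,0,0,0,0,0,0],
  [0,0,0,0,0,0,0],
  [0,0,0,0,0,0,0],
])

```text
t: 15.65
ee_pos: [0.4913, -0.1337, 0.1463]
ee_rot: [[-0.941, -0.225, 0.254], [-0.217, 0.974, 0.057], [-0.26, -0.002, -0.966]]
contact_force: [0.2, -0.5, -0.5]
width: 0.0871
gripper_force: 0.0
```

```bash
python3 go.py; python3 - <<'E'
from h import *; from cell import read_state,optics
A=frame_R(YAW);c=optics.get_image('wrist');i=c['pixels'].copy()
P=np.array([[60,28,14],[60,-28,14],[60,28,0],[60,-28,0],[-60,28,14],[-60,-28,14]])/1e3
for a in proj(c,O+P@A.T): cv2.circle(i,(int(a[0]),int(a[1])),2,(0,255,0),-1)
cv2.imwrite('pics/w6.png',i)
E
```

```text
15.65 [ 0.87462141  0.26766326 -0.70795906  2.13282678  0.12232943  0.56456373
  1.90768355]
0.07 [ 0.491 -0.134  0.146] (array([ 0.2, -0.1, -0.1]), array([-0.01,  0.01,  0.03]))
0.0 [ 0.509 -0.13   0.079] (array([ 0.4, -0.1, 69.9]), array([-0.01,  0.01,  0.03]))
```

View pics/w6.png

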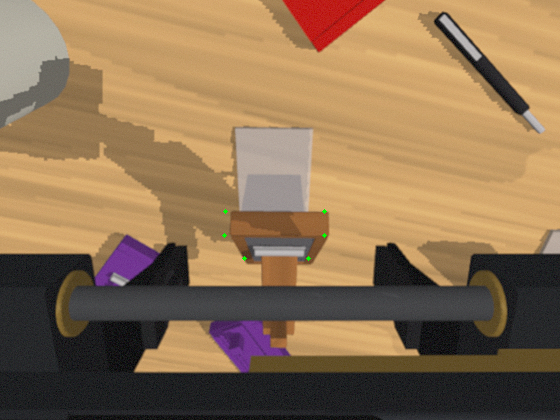

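The frame's top edge is at columns 229–329, centred between the fingers (188–375). I'll advance and grip.

>>> arm_command([
  [0,0,0,0,0,16,0],
  [0,0,0,0,0,16,0],
  [0,0,0,0,0,14,0],
  [0,0,0,0,0,12,0],
  [0,0,0,0,0,8,0],
  [0,0,0,0,0,4,0],
  [0,0,0,0,0,0,0.1],
  [0,0,0,0,0,0,0.2],
])

```text
t: 16.7
ee_pos: [0.5094, -0.1296, 0.0789]
ee_rot: [[-0.941, -0.225, 0.254], [-0.218, 0.974, 0.057], [-0.261, -0.002, -0.965]]
contact_force: [-0.1, -0.3, -0.2]
width: 0.0755
gripper_force: 0.0
```

>>> arm_command([
  [0,0,0,0,0,0,0.25],
  [0,0,0,0,0,0,0.3],
  [0,0,0,0,0,0,0.34],
  [0,0,0,0,0,0,0.37],
  [0,0,0,0,0,0,0.5],
  [0,0,0,0,0,0,0.7],
  [0,0,0,0,0,0,1],
  [0,0,0,0,0,0,1],
])

```text
t: 17.7
ee_pos: [0.5092, -0.1299, 0.0786]
ee_rot: [[-0.941, -0.225, 0.254], [-0.217, 0.974, 0.057], [-0.26, -0.002, -0.966]]
contact_force: [-0.0, -2.0, 2.4]
width: 0.0558
gripper_force: 29.9
```

```bash
python3 go.py
```

```text
17.7 [ 0.73004807  0.39350145 -0.59019874  2.1616978   0.27031322  0.41732975
  1.76503815]
0.07 [ 0.491 -0.134  0.146] (array([  0.3,   0.1, -70.2]), array([-0.01,  0.01,  0.03]))
0.0 [ 0.509 -0.13   0.079] (array([ 0.4,  0.1, -0.2]), array([-0.01,  0.01,  0.03]))
```

>>> arm_command([
  [0,0,0,-2,0,-7,1],
  [0,0,0,-5,0,-19,1],
  [0,0,0,-5,0,-19,1],
  [0,0,0,-5,0,-19,1],
  [0,0,0,-5,0,-19,1],
  [0,0,0,-5,0,-19,1],
  [0,0,0,-5,0,-19,1],
  [0,0,0,-2,0,-8,1],
])

```text
t: 18.7
ee_pos: [0.5084, -0.1286, 0.2127]
ee_rot: [[-0.94, -0.226, 0.254], [-0.219, 0.974, 0.057], [-0.261, -0.002, -0.965]]
contact_force: [-0.4, -0.0, -2.4]
width: 0.0559
gripper_force: 29.9
```

```bash
cat > place.py <<'E'
from plan import *; from cell import read_state
import sys
hz=float(sys.argv[1]); s=read_state();print(s['t'],s['ee_pos'],np.round(s['joint_pos'],2),s['width'])
yaw=.1;As=frame_R(yaw,np.radians(110));p,M=pose(np.array([.50,.03,.0612+hz]),As,np.radians(30),0)
a=to_rows(s,M,p);print('to go',p,a,'world',np.round(p-s['ee_pos'],4))
E
python3 place.py .1
```

```text
18.7 [ 0.50844187 -0.12862474  0.212739  ] [ 0.91  0.2  -0.75  2.03  0.05  0.72  1.95] 0.05588644011168177
to go [0.50760554 0.0307631  0.1890719 ] (array([-27.9, 155.5,  31.7]), array([-0.41, 10.84,  1.23])) world [-0.0008  0.1594 -0.0237]
```

>>> arm_command([
  [0,0.7,0,0,10,0,1],
  [0,0.7,0,0,20,0,1],
  [0,0.7,0,0,22,0,1],
  [0,0.7,0,0,22,0,1],
  [0,0.7,0,0,22,0,1],
  [0,0.7,0,0,22,0,1],
  [0,0.7,0,0,20,0,1],
  [0,0.7,0,0,17,0,1],
])

```text
t: 19.7
ee_pos: [0.4731, 0.0229, 0.2112]
ee_rot: [[-0.923, -0.226, -0.312], [-0.214, 0.974, -0.073], [0.32, -0.001, -0.947]]
contact_force: [0.2, -0.4, -2.7]
width: 0.0556
gripper_force: 29.9
```

>>> arm_command([
  [0,0.7,0,0,0,0,1],
  [0,0.7,0,0,0,0,1],
  [0,0.7,0,0,0,0,1],
  [0,0.7,0,0,0,0,1],
  [0,0.7,0,0,0,0,1],
  [0,0.7,0,0,0,0,1],
  [0,0.7,0,0,0,0,1],
  [0,0.3,0,0,0,0,1],
])

```text
t: 20.7
ee_pos: [0.4737, 0.022, 0.2103]
ee_rot: [[-0.629, -0.225, -0.744], [-0.145, 0.974, -0.172], [0.764, -0.0, -0.645]]
contact_force: [0.6, -0.6, -2.1]
width: 0.0562
gripper_force: 29.9
```

```bash
python3 place.py .08
```

```text
20.7 [0.47369402 0.02200523 0.21025242] [ 0.23  0.73 -0.64  1.52  0.24  1.89  1.3 ] 0.05621681725980657
to go [0.50760554 0.0307631  0.1690719 ] (array([-54.1,   0.9,  -0.2]), array([-0.93,  0.03,  0.78])) world [ 0.0339  0.0088 -0.0412]
```

```bash
sed -i 's/yaw=.1;/yaw=YAW;/; s/\.50,\.03,/.49,.027,/' place.py; python3 place.py .02
```

```text
20.7 [0.47369402 0.02200523 0.21025242] [ 0.23  0.73 -0.64  1.52  0.24  1.89  1.3 ] 0.05621681725980657
to go [0.49745361 0.02869418 0.1090719 ] (array([-93.2,   1.2,  46.4]), array([-0.03,  0.03,  0.02])) world [ 0.0238  0.0067 -0.1012]
```

>>> arm_command([
  [0,0,0,-14,0,7,1],
  [0,0,0,-14,0,7,1],
  [0,0,0,-14,0,7,1],
  [0,0,0,-14,0,7,1],
  [0,0,0,-14,0,7,1],
  [0,0,0,-14,0,7,1],
  [0,0,0,-9,1,4,1],
  [0,0,0,0,0,0,1],
])

```text
t: 21.7
ee_pos: [0.4975, 0.0282, 0.1103]
ee_rot: [[-0.629, -0.225, -0.744], [-0.144, 0.974, -0.173], [0.764, -0.001, -0.645]]
contact_force: [-0.5, 0.8, -2.0]
width: 0.0558
gripper_force: 29.9
```

```bash
python3 place.py .0; python3 - <<'E'
from plan import *; from cell import read_state,optics
s=read_state();M=np.array(s['ee_rot']);n=np.radians(30)
# frame from tool: tool z=A[-c,0,-n], y=-yf
c,sn=np.cos(n),np.sin(n);B=np.c_[np.cross([0,-1,0],[-c,0,-sn]),[0,-1,0],[-c,0,-sn]]
A=M@B.T;o=s['ee_pos']-.0187*M[:,2]-A@[.045,0,.007];print('frame origin',o,'x',A[:,0],'z',A[:,2])
a=.72;L=[]
for x,y,z in [(-79,12,2.5),(-79,-12,2.5)]: L.append([20+x*np.cos(a)+z*np.sin(a),y,16.5-x*np.sin(a)+z*np.cos(a)])
P=np.array([[60,28,0],[60,-28,0],[60,28,14],[60,-28,14],[-60,28,0],[-60,-28,0],[-60,28,14],[-60,-28,14]]+L)/1e3
print(np.round((o+P@A.T)[:,2],3)); out=[]
for nm in ('scene','top'):
    k=optics.get_image(nm);i=k['pixels'];q=proj(k,o+P@A.T)
    x,y=q.mean(0).astype(int)-50;i=cv2.resize(i[y:y+100,x:x+100],(400,400),interpolation=cv2.INTER_CUBIC)
    for u in (q-[x,y])*4: cv2.circle(i,(int(u[0]),int(u[1])),3,(0,255,0),-1)
    out.append(i)
cv2.imwrite('pics/p7.png',np.hstack(out))
E
```

```text
21.7 [0.49753893 0.02818049 0.11030293] [ 0.2   0.87 -0.6   1.5   0.3   1.78  1.28] 0.05576463054273833
to go [0.49745361 0.02869418 0.0890719 ] (array([-16.2,   0.5,  13.7]), array([-0.04,  0.03,  0.01])) world [-0.0001  0.0005 -0.0212]
frame origin [0.49019126 0.02644603 0.0824054 ] x [0.32987032 0.07747349 0.94084187] z [ 0.91674585  0.21157033 -0.33884369]
[0.139 0.139 0.134 0.134 0.026 0.026 0.021 0.021 0.023 0.023]
```

View pics/p7.png

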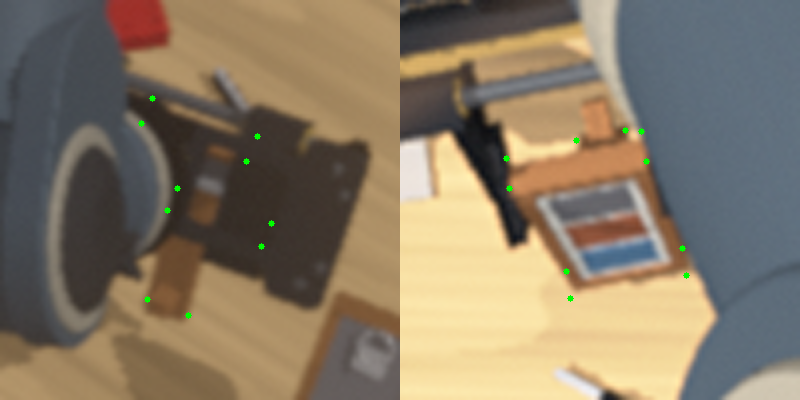

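The top view shows the frame upright in the grip with its picture side toward the robot. In the scene view the open leg's tip is at (170,300). Both fit the prediction to about 3 mm. I'll lower slowly.

>>> arm_command([
  [0,0,0,-2,0,1.7,1],
  [0,0,0,-2,0,1.7,1],
  [0,0,0,-2,0,1.7,1],
  [0,0,0,-2,0,1.7,1],
  [0,0,0,-2,0,1.7,1],
  [0,0,0,-2,0,1.7,1],
  [0,0,0,-1,0,0.8,1],
  [0,0,0,0,0,0,1],
])

```text
t: 22.8
ee_pos: [0.4977, 0.028, 0.0939]
ee_rot: [[-0.63, -0.225, -0.743], [-0.144, 0.974, -0.173], [0.763, -0.002, -0.646]]
contact_force: [-0.5, 0.1, -1.1]
width: 0.0558
gripper_force: 29.9
```

>>> arm_command([
  [0,0,0,-0.8,0,0.7,1],
  [0,0,0,-0.8,0,0.7,1],
  [0,0,0,-0.8,0,0.7,1],
  [0,0,0,0,0,0,1],
  [0,0,0,0,0,0,1],
  [0,0,0,0,0,0,1],
  [0,0,0,0,0,0,1],
  [0,0,0,0,0,0,1],
])

```text
t: 23.8
ee_pos: [0.4978, 0.028, 0.0911]
ee_rot: [[-0.63, -0.225, -0.743], [-0.144, 0.974, -0.173], [0.763, -0.002, -0.646]]
contact_force: [1.1, -0.5, 2.8]
width: 0.0555
gripper_force: 29.9
```

>>> arm_command([
  [0,0,0,0,0,0,0.34],
  [0,0,0,0,0,0,0.33],
  [0,0,0,0,0,0,0.3],
  [0,0,0,0,0,0,0.25],
  [0,0,0,0,0,0,0.2],
  [0,0,0,0,0,0,0.1],
  [0,0,0,0,0,0,0],
  [0,0,0,0,0,0,0],
])

```text
t: 24.8
ee_pos: [0.4977, 0.028, 0.0908]
ee_rot: [[-0.63, -0.225, -0.743], [-0.144, 0.974, -0.173], [0.763, -0.002, -0.646]]
contact_force: [0.3, -0.6, -0.4]
width: 0.0851
gripper_force: 0.0
```

>>> arm_command([
  [0,0,0,0,0,-5,0],
  [0,0,0,0,0,-10,0],
  [0,0,0,0,0,-20,0],
  [0,0,0,0,0,-25,0],
  [0,0,0,0,0,-25,0],
  [0,0,0,0,0,-25,0],
  [0,0,0,0,0,-20,0],
  [0,0,0,0,0,0,0],
])

```text
t: 25.8
ee_pos: [0.5956, 0.0512, 0.1762]
ee_rot: [[-0.633, -0.225, -0.74], [-0.142, 0.974, -0.174], [0.761, -0.005, -0.649]]
contact_force: [-0.1, 0.3, 0.5]
width: 0.0871
gripper_force: 0.0
```

```bash
python3 - <<'E'
from h import *; from cell import read_state,optics
print(read_state()['t'],read_state()['ee_pos'])
o=[]
for n in ('wrist','scene','top'):
    k=optics.get_image(n);i=k['pixels']
    if n!='wrist':
        x,y=proj(k,[.51,.03,.06])[0].astype(int)-60;i=i[y:y+120,x:x+120];i=cv2.resize(i,(300,300),interpolation=cv2.INTER_CUBIC);o.append(i)
    else: w=cv2.resize(i,(400,300))
a=np.hstack(o);w=np.hstack([w,np.zeros((300,200,3),np.uint8)]);cv2.imwrite('pics/f8.png',np.vstack([a,w]))
E
```

```text
25.8 [0.59564437 0.05116299 0.17616302]
```

View pics/f8.png

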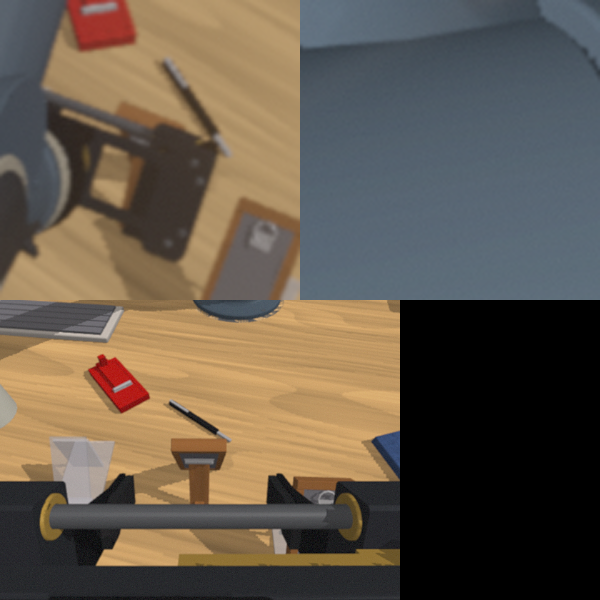

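The wrist view shows the frame standing, with its top edge at (198,448) and the leg running down behind it at (200,485). The wall frame is still on its rest and the gripper is clear, so I'm handing in.

```bash
python3 -c "
from cell import order
print(order.hand_in())"
```

```text
the job is handed in; nothing more can be done
None
```

I unfolded the leg to about 0.72 rad and stood the frame on clear desk between the two rests. The last picture shows it upright on its opened leg and the wall frame still on its rest. The job is handed in at about 26 s; the hand-in returned no verdict.

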